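Tip the honey dipper out of the tilting utensil tube

TASK

The honey dipper has slipped to the bottom of the tilting utensil tube, too deep to reach. Slide the catch pan close up to the stand, under where the tube's mouth will come down, then pull the sprung knob, swing the tube over and let the pin snap fully home in the second hole, so that the dipper slides out into the pan and not onto the worktop. Leave the tube locked tipped for wiping out, the pan standing flat with the dipper in it, and the other things where they are.

Things in the scene. Friction and masses are not known exactly. Their poses are not given: they have to be found in the camera images.
- stand: Tilting utensil stand, fixed; wooden base 150 (x) x 130 (y) x 12 mm, from 45 mm on the -y side of its origin to 85 mm on the +y side. Origin on the worktop under the pivot; z up. The tube pivots between two cheeks about the x direction; its mouth tips to the stand's -y side. On the -x side is an upright aluminium index arc (half ring, 61 to 89 mm from the pivot axis) with two holes.
- pivot (a point): Point on the pivot axis at the middle of the tube, 185 mm above the worktop; axes as the stand's
- hole_upright (a point): Brass-bushed hole in the arc's outer face that locks the tube upright, where the pin starts: 75 mm from the pivot axis, 1.125 rad from straight up towards the stand's +y, 46 mm to the -x side of the tube's axis
- hole_tipped (a point): Second brass-bushed hole, that locks the tube tipped: 75 mm from the pivot axis, 1.125 rad from straight up towards the stand's -y (2.25 rad from the first), 46 mm to the -x side of the tube's axis
- tube (a joint): Clear tube, 200 mm long, outside diameter 60, bore 52, closed bottom 90 mm below the pivot when upright. 0 = upright; grows as the mouth tips to the stand's -y side; 2.25 = second hole, mouth 39 degrees below level, its lower lip then about 67 mm to the -y side of the pivot and 93 mm above the worktop. Stops at -0.02 and 2.27. Light friction (about 0.1 N m) resists.
- mouth (a point): Centre of the tube's mouth, 110 mm from the pivot along the tube; z points out of the tube. In the tipped tube the dipper drops out between about 60 and 220 mm to the -y side of the pivot, so the pan lies best with its length along the stand's y and one end close to the stand's base
- pin (a joint): Sprung index pin, 8 mm thick, on the tube's crank arm, pulled out along the stand's -x. 0 = fully home in a hole, 0.008 = tip just clear, riding on the arc's face, 0.014 = end of travel; the pull rises from 3 N to about 8 N. Let go over a hole it springs home (1.5 mm play all round).
- knob_grip (a point): Middle of the pull knob's black grip, a cylinder along the stand's x, diameter 24, length 28 mm, ending in a red flange (diameter 32) on the -x side; 88 mm to the -x side of the tube's axis when the pin is home. With the tube it circles the pivot axis at 75 mm. It spins freely on the pin, so a gripper pointing down need not turn with it. The crank arm's boss is 16 mm inboard of it (+x).
- dipper: Wooden honey dipper, 90 mm long; ribbed head of diameter 28 mm at its origin end, handle of diameter 11 mm along its +z. It starts inside the tube, head at the bottom, handle's end about 100 mm below the mouth. Smooth: it slides in the tube at slopes over about 25 degrees.
- dipper_mid (a point): Middle of the dipper's length
- pan: Shallow steel catch pan, 120 (x) x 200 (y) mm outside, walls 4 mm thick, rolled rim up to 32 mm, floor 4 mm thick; about 0.35 kg. Origin: centre of its underside; z up. A flat black handle, 24 mm wide (x), 12 mm thick, sticks out from the middle of its -y end to 184 mm from the origin, 18 to 30 mm above the worktop. It slides easily on the worktop.
- pan_grip (a point): Middle of the pan's handle, 145 mm to the -y side of the pan's origin, 24 mm above its underside; axes as the pan's
- kitchen_timer: white wind-up kitchen timer, 62x62x52 mm, bystander; origin: centre of its underside
- pepper_mill: wooden pepper mill, 58x58x150 mm, bystander; origin: centre of its underside
- salt_shaker: salt shaker, 44x44x90 mm, bystander; origin: centre of its underside
- cup_third: steel measuring cup with flat handle, 59x152x28 mm, bystander; origin: centre of its underside
- tea_tin_teal: teal tea tin, 64x64x98 mm, bystander; origin: centre of its underside
- tea_tin_green: green tea tin, 64x64x98 mm, bystander; origin: centre of its underside
- clip_jar: clip-top glass jar, 80x68x110 mm, bystander; origin: centre of its underside
- ramekin: small white ramekin, 68x68x36 mm, bystander; origin: centre of its underside

How it is judged:
By the outcome, as a careful person would: the job done as asked, in the order asked, and still so for the second after the job is handed in, with the robot touching nothing.
It also fails if it takes over 64 s, if anything falls off the work surface, if the arm or the gripper's body presses on something with over 40 N, if the wrist force passes 120 N, or if a joint passes its speed limit or range.

ROBOT

A 6-joint arm with a two-finger parallel gripper is mounted at the origin on a cart in front of the work surface, level with it; the furniture and walls round the work are solid. World frame = base frame: x ahead of the robot, y to its left, z up, the work surface at z = 0. Lengths are in m, angles in rad, forces in N, time in s.
With the tool pointing down it reaches from about 0.35 to 0.975 m from the base axis. Payload 4.9 kg.
Tool frame: the origin (TCP) lies on the front face of the gripper's body, between the roots of the fingers; the fingertips stand ctrl.finger_overhang ahead of it and the grasp point (between the pads) lies 54 mm ahead of it (ctrl.finger_overhang is the distance from the TCP to the fingertips, in m); z points along the fingers, y is the line along which they close (so a half turn about z gives the same grasp; the last joint's range is limited). The gripper opens to 85 mm and grips with 20 to 120 N. Pads are 22 mm wide; open, the fingers measure 114 mm over their backs; the gripper's body (76 mm by 85 mm) begins 54 mm behind the grasp point. The pads swing forward as they close: fully open they stand 13 mm farther back than shut.
Start: joints at [-1.223, 0.053, 1.613, -0, 1.476, -0.119], TCP at [0.281, -0.558, 0.304] pointing down, gripper open.
Joint ranges: [-3.01, 3.01], [-1.01, 2.22], [0.06, 2.58], [-1.02, 4.17], [0.09, 2.62], [-3.14, 3.14]. Speed limits (rad/s): [2.57, 2.57, 3.14, 3.14, 3.14, 3.14].

INTERFACE

Orientations are given as a rotation vector (axis times angle).
In Python, from station import ctrl, vision gives the robot as it stands. The module is installed in compiled form; this text tells all that it offers.
- The arm moves only by the tool drive_tool, never from a script. Its argument "rows" is a list of rows, each a list of 2 entries, a list of its own where there are three numbers: the shift along the tool's x, y, z in m, then the turn about the tool's z in rad. A call has 1 to 10 rows; each row shifts and turns the commanded pose from where the row before left it, along the tool's axes as they then stand; what a row does not reach is not made up. A row lasts 1/10 s, in which the tool goes at most 50 mm and 8.59 degrees, less where a joint would pass 70% of its speed; a pose out of reach is approached as far as the arm can. A call with a gripper value outside its range is refused whole. "jaw" is the closure, from 0 (fully open) to 1 (shut), set as the call begins (left out, the last holds). The fingers move at their own pace and stop on an object; "grip_force" is the grip in N (left out, the last holds). Time passes only in rows, so rows that do not move let the fingers close. It gives the time, the measured TCP pose, the force, the opening and the grip force at its end, in the units of the state.
- ctrl.get_obs(): the state, without advancing time (a new reading comes with each control period).
- vision.get_image(name): name is "scene" or "side" or "wrist"; returns a dict with "image" (400x640x3 uint8, blue, green, red), "vertical_fov" (degrees; the focal length in pixels is half the picture's height over the tangent of half this angle, whatever the lens; pixels are square), "cx", "cy" (the principal point, pixels), "R" (3x3) and "t" (3): a world point X has camera coordinates R X + t. Camera axes: x right, y down, z forward; pixel columns grow to the right and rows downward; lengths in m; the calibration is good to about 2 mm. The wrist camera is an equidistant fisheye: a pixel r from the principal point sees the ray r / f radians off the axis. A picture is of the moment at which its call begins. There is no depth.
- ctrl.finish_job(): hands the job in; it is judged then, once.
The state is a dict: "t": time; "q": joint angles; "dq": joint speeds; "effort": joint torques, N m; "tool_pos": TCP position; "tool_rot": TCP orientation; "contact_force": force on the tool from outside, world axes, zero at the start; "wrist_torque": the same for the moment, N m; "opening": finger opening in m; "grip_force": force on a finger pad.
Only numpy, scipy, OpenCV 4.12 (cv2) and the standard library are available. Lean on these libraries where they do the work, as an engineer would, in place of code of your own. Each camera call takes 0.05 s, during which the arm holds its last target. There are 200 camera calls.

## Working session

There is one attempt and no reset: what is moved stays moved. The work goes in short steps, Python scripts to look and compute and a tool call to move; the robot and the scene stay as the last step left them, time stands still between calls to the robot, and variables do not carry over. Pictures are saved under pics/ and viewed, at most 10 in all, crops included, and the job is handed in when it is done.

Besides the shell and the picture viewer there is one more tool, called after "Emit:" as name([rows], argument=value, ...), one row to a line, values as JSON. drive_tool: Moves the arm, as the interface text tells. Its arguments: {"type":"object","properties":{"rows":{"type":"array","items":{"type":"array"}},"jaw":{"type":"number"},"grip_force":{"type":"number"}},"required":["rows"]}

```bash
mkdir -p pics; python3 - <<'E'
from station import ctrl, vision
import cv2
o=ctrl.get_obs(); print(o, ctrl.finger_overhang)
for n in ("scene","side"):
    d=vision.get_image(n); cv2.imwrite(f"pics/{n}0.png",d["image"])
    print(n,d["vertical_fov"],d["cx"],d["cy"],d["R"],d["t"])
E
```

```text
{'t': 0.0, 'q': array([-1.22301078e+00,  5.33376296e-02,  1.61431724e+00,  6.54593504e-06,
        1.47597472e+00, -1.18990663e-01]), 'dq': array([-0.00183603,  0.00060705, -0.00017641,  0.00075419,  0.00033482,
        0.00033385]), 'effort': array([ 1.33271584e-03, -3.93684661e+01, -3.70177174e+01, -6.77214803e-05,
        7.02037913e-03,  8.62722629e-06]), 'tool_pos': array([ 0.28109848, -0.55768293,  0.3026609 ]), 'tool_rot': array([-3.05444976e+00, -7.26102985e-01,  3.54833396e-04]), 'contact_force': array([-0.64342812, -0.10793636, -1.30203554]), 'wrist_torque': array([-0.04357327,  0.00997011, -0.03888086]), 'grip_force': 0.0, 'opening': 0.08542226856129471} 0.0726
scene 56.04382872116405 319.4028709476724 201.00472508587072 [[-0.51502859 -0.85714304 -0.0071661 ]
 [-0.62979616  0.38406814 -0.6751655 ]
 [ 0.58146568 -0.34321636 -0.73763148]] [0.25840096 0.50669173 0.80036098]
side 46.53275689688518 322.9635095072236 202.33250664724756 [[ 0.83417327 -0.55149002 -0.00370393]
 [-0.27657106 -0.41250673 -0.86795544]
 [ 0.47714087  0.72504962 -0.49662827]] [-0.51750348  0.28906273  1.24827213]
```

View pics/scene0.png

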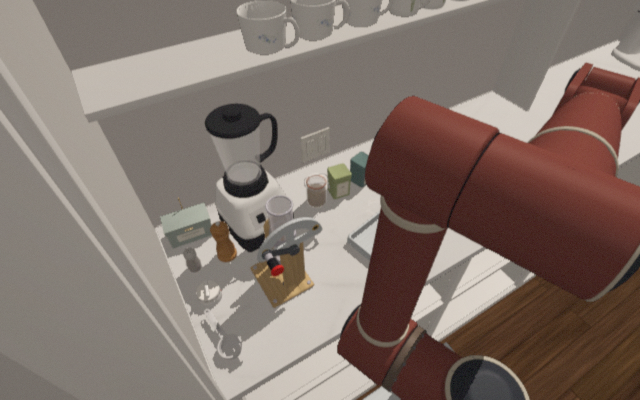

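View pics/side0.png

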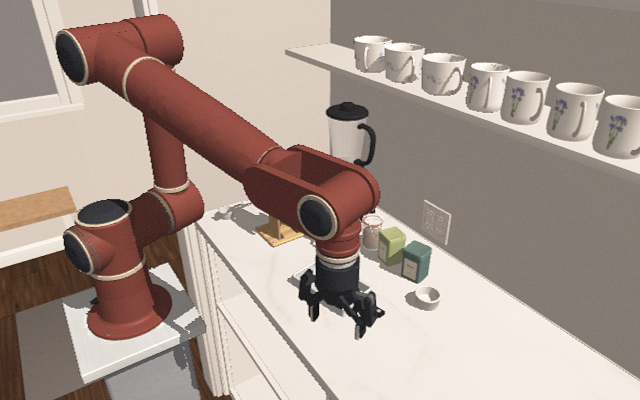

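The scene view shows the stand at about (285,260), its knob's red flange at (276,265), and part of the pan at (370,240). The arm hides the rest of the pan. I'll enlarge both views.

```bash
python3 - <<'E'
import cv2,numpy as np
a=cv2.imread("pics/scene0.png")[170:310,170:390]; b=cv2.imread("pics/side0.png")[170:310,190:410]
f=lambda i:cv2.resize(i,None,fx=3.6,fy=2.12*3.6/3.6*1.0,interpolation=cv2.INTER_CUBIC)
a=cv2.resize(a,None,fx=3.6,fy=3.6,interpolation=cv2.INTER_CUBIC)
cv2.imwrite("pics/c1.png",a)
E
```

```text
(no output)
```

View pics/c1.png

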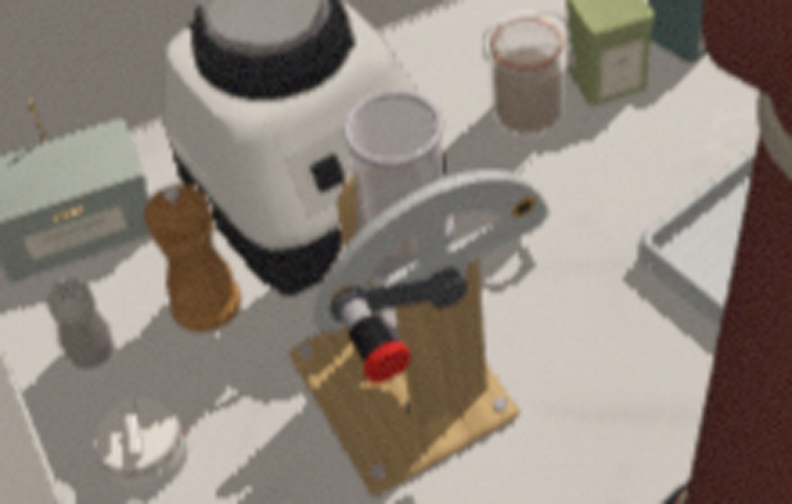

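The enlarged crop shows these points, in crop pixels:
- Base corners at (375,490), (518,408) and (293,352).
- Mouth ring at (393,130) and tipped hole at (525,207).
- Flange face at (387,361).
- Pan's near-stand corner at (648,240).

Next I'll fit the stand and look through the wrist camera for the pan.

```bash
cat > h.py <<'E'
import numpy as np, cv2
from scipy.optimize import least_squares
def foc(d): return 200/np.tan(np.radians(d["vertical_fov"])/2)
def proj(d,X,fish=False):
    c=np.atleast_2d(X)@np.array(d["R"]).T+d["t"]; f=foc(d)
    if fish:
        r=np.hypot(c[:,0],c[:,1]); s=np.arctan2(r,c[:,2])/r
        return np.c_[c[:,0]*s*f+d["cx"],c[:,1]*s*f+d["cy"]]
    return c[:,:2]/c[:,2:]*f+[d["cx"],d["cy"]]
def place(p,L):
    L=np.array(L,float);c,s=np.cos(p[2]),np.sin(p[2])
    return np.c_[c*L[:,0]-s*L[:,1]+p[0],s*L[:,0]+c*L[:,1]+p[1],L[:,2]]
def fit(obs,p0):  # obs: list of (d,L,px,fish)
    g=lambda p:np.concatenate([(proj(d,place(p,L),fi)-px).ravel() for d,L,px,fi in obs])
    r=least_squares(g,p0); return r.x,r.fun.reshape(-1,2)
def ray(d,px,z,fish=False):
    f=foc(d);u=(np.array(px,float)-[d["cx"],d["cy"]])/f
    if fish:
        th=np.hypot(*u); v=np.r_[u/th*np.sin(th),np.cos(th)]
    else: v=np.r_[u,1]
    R=np.array(d["R"]);w=R.T@v;C=-R.T@d["t"]
    return C+w*(z-C[2])/w[2]
E
python3 - <<'E'
from station import vision
from h import *
np.set_printoptions(precision=4,suppress=True)
d=vision.get_image("scene")
L=[(-75,85,12),(-75,-45,12),(75,85,12),(0,0,295),(-46,-67.7,217.3),(-105,67.7,217.3)]
px=np.array([(375,485),(518,407),(293,350),(393,130),(525,207),(387,361)])/3.6+170
for y in (0,1.5,-1.5):
    p,r=fit([(d,np.array(L)/1000,px,False)],[0.7,0,y]); print(p,r.ravel())
print("pan corner",ray(d,np.array([648,240])/3.6+170,.032))
for n,q in dict(jar=(528,118),gtin=(600,100),tip_tin=(698,55),blender=(290,290),timer=(0,275),mill=(205,325),salt=(85,362)).items(): print(n,ray(d,np.array(q)/3.6+170,0))
w=vision.get_image("wrist"); cv2.imwrite("pics/w0.png",w["image"]); print(w["vertical_fov"],w["R"],w["t"])
E
```

```text
[0.5279 0.0879 0.0153] [-0.6447  2.0637  1.5037  0.6034 -1.7238 -1.4017  0.4704 -1.2584  0.0268
 -0.4716  0.1778 -0.0225]
[0.5279 0.0879 0.0153] [-0.6447  2.0637  1.5037  0.6034 -1.7238 -1.4017  0.4704 -1.2584  0.0268
 -0.4716  0.1778 -0.0225]
[0.5279 0.0879 0.0153] [-0.6447  2.0637  1.5037  0.6034 -1.7238 -1.4017  0.4704 -1.2584  0.0268
 -0.4716  0.1778 -0.0225]
pan corner [ 0.5264 -0.1219  0.032 ]
jar [ 0.7212 -0.1212 -0.    ]
gtin [ 0.7055 -0.1909  0.    ]
tip_tin [ 0.7062 -0.3046  0.    ]
blender [0.6579 0.1481 0.    ]
timer [0.7996 0.3519 0.    ]
mill [0.6621 0.222  0.    ]
salt [0.679  0.3176 0.    ]
65.70646984690485 [[ 0.45   -0.893  -0.0012]
 [-0.8628 -0.4351  0.2574]
 [-0.2304 -0.1148 -0.9663]] [-0.6245 -0.0324  0.3776]
```

View pics/w0.png

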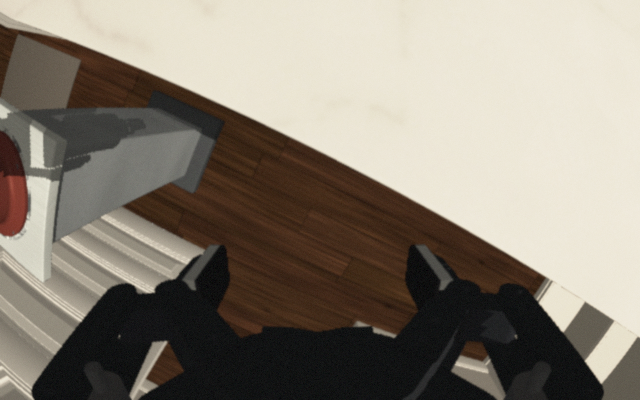

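The stand fits at about (0.528, 0.088) with yaw 0.015. The wrist view shows only worktop and floor, with no pan. The pan's +x+y corner is at about (0.526, −0.122), so its handle should be near (0.47, −0.37). I'll move above that and square the tool up (tool y along world x).

Emit:
drive_tool([
  [[0.03, -0.002, 0], -0.11],
  [[0.03, 0, 0], 0],
  [[0.03, 0, 0], 0],
  [[0.03, 0, 0], 0],
  [[0.03, 0, 0], 0],
  [[0.03, 0, 0], 0],
  [[0.03, 0, 0], 0],
  [[0, 0, 0], -0.14],
  [[0, 0, 0], -0.14],
  [[0, 0, 0], -0.14],
])

```text
t: 1.2
tool_pos: [0.4583, -0.4442, 0.3035]
tool_rot: [-2.754, -1.51, 0.0]
contact_force: [0.4, -0.5, -0.8]
opening: 0.0854
grip_force: 0.0
```

Emit:
drive_tool([
  [[0, 0, 0], -0.14],
  [[0, 0, 0], -0.14],
  [[0, 0, 0], -0.14],
  [[0, 0, 0], -0.14],
  [[0, 0, 0], 0],
])

```text
t: 1.7
tool_pos: [0.458, -0.4446, 0.3036]
tool_rot: [-2.237, -2.205, -0.0]
contact_force: [1.0, 0.0, -0.3]
opening: 0.0857
grip_force: 0.0
```

```bash
python3 - <<'E'
from station import ctrl,vision
import cv2
w=vision.get_image("wrist"); cv2.imwrite("pics/w1.png",w["image"]); o=ctrl.get_obs();print(o["tool_pos"],o["tool_rot"],o["q"])
E
```

```text
[ 0.45799195 -0.44459082  0.30362105] [-2.23964518e+00 -2.20245465e+00 -9.18371005e-05] [-8.87068265e-01  8.40443574e-02  1.58050160e+00  1.69609728e-05
  1.47749387e+00 -8.70325669e-01]
```

View pics/w1.png

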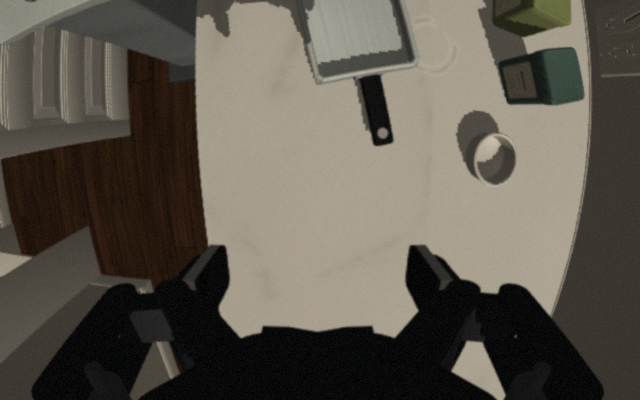

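The wrist view shows the pan with its −y rim corners at (316,81) and (415,67). The handle runs from (371,77) to its end at (383,143), and the ramekin and tins are clear on the right.

```bash
python3 - <<'E'
from station import vision
from h import *
np.set_printoptions(precision=4,suppress=True)
w=vision.get_image("wrist"); s=vision.get_image("scene")
L=np.array([(-60,-100,30),(60,-100,30),(0,-184,30)])/1000
px=np.array([(316,81),(415,67),(383,144)])
Ls=np.array([(60,100,32)])/1000; ps=np.array([[648,240]])/3.6+170
print(fit([(w,L,px,True)],[.46,-.22,0]))
p,r=fit([(w,L,px,True),(s,Ls,ps,False)],[.46,-.22,0]);print(p,r)
print("grip",place(p,[(0,-.145,.024)]))
for q in ((316,81),(415,67)): print(ray(w,q,.03,True))
E
```

```text
(array([ 0.4975, -0.2271,  0.1902]), array([[-1.82  ,  0.6837],
       [ 3.2507, -2.1688],
       [-1.0034,  1.3164]]))
[ 0.495  -0.2278  0.2073] [[-2.3029  1.8823]
 [ 2.4481 -2.7938]
 [-0.439   1.3677]
 [-2.466  -0.9433]]
grip [[ 0.5249 -0.3697  0.024 ]]
[ 0.4594 -0.3359  0.03  ]
[ 0.5713 -0.3169  0.03  ]
```

Emit:
drive_tool([
  [[0, 0, 0], -0.11],
  [[0, 0, 0], -0.11],
  [[0.015, 0.02, 0.02], 0],
  [[0.015, 0.02, 0.02], 0],
  [[0.015, 0.02, 0.02], 0],
  [[0.015, 0.02, 0.02], 0],
  [[0, 0, 0.035], 0],
  [[0, 0, 0.035], 0],
  [[0, 0, 0.035], 0],
  [[0, 0, 0.02], 0],
])

```text
t: 2.85
tool_pos: [0.5228, -0.3683, 0.0953]
tool_rot: [-1.98, -2.433, -0.0]
contact_force: [-1.1, -0.2, -0.1]
opening: 0.0854
grip_force: 0.0
```

Emit:
drive_tool([
  [[0, 0, 0.012], 0],
  [[0, 0, 0], 0],
  [[0, 0, 0], 0],
])

```text
t: 3.15
tool_pos: [0.5246, -0.3701, 0.088]
tool_rot: [1.981, 2.436, -0.0]
contact_force: [-0.3, -0.8, 0.5]
opening: 0.0856
grip_force: 0.0
```

Emit:
drive_tool([
  [[0, 0, 0], 0],
  [[0, 0, 0], 0],
  [[0, 0, 0], 0],
  [[0, 0, 0], 0],
  [[0, 0, 0], 0],
  [[0, 0, 0], 0],
  [[0, 0, 0], 0],
  [[0, 0, 0], 0],
  [[0, 0, 0], 0],
  [[0, 0, 0], 0],
], jaw=1, grip_force=30)

```text
t: 4.15
tool_pos: [0.5245, -0.3698, 0.0877]
tool_rot: [1.981, 2.437, 0.0]
contact_force: [-0.0, 0.9, 5.0]
opening: 0.0229
grip_force: 34.0
```

```bash
python3 - <<'E'
from station import ctrl,vision
import cv2
w=vision.get_image("wrist"); cv2.imwrite("pics/w2.png",w["image"]); o=ctrl.get_obs();print(o)
E
```

```text
{'t': 4.2, 'q': array([-7.30099784e-01,  3.06442607e-01,  1.71146893e+00,  1.78688214e-04,
        1.12260538e+00, -9.36138404e-01]), 'dq': array([-6.22826112e-04, -2.68289211e-05,  7.44946643e-04, -3.67485094e-04,
       -6.54982137e-05, -2.60492925e-03]), 'effort': array([ -0.42477407, -41.46826744, -29.12578762,  -0.20317028,
        -0.15580554,  -0.05510918]), 'tool_pos': array([ 0.52445793, -0.36981324,  0.08764271]), 'tool_rot': array([1.98062883e+00, 2.43719416e+00, 1.72072380e-04]), 'contact_force': array([0.09403983, 0.8778211 , 4.65063956]), 'wrist_torque': array([ 0.13095846, -0.05229792, -0.07635347]), 'grip_force': 34.024726152420044, 'opening': 0.023319876893196357}
```

View pics/w2.png

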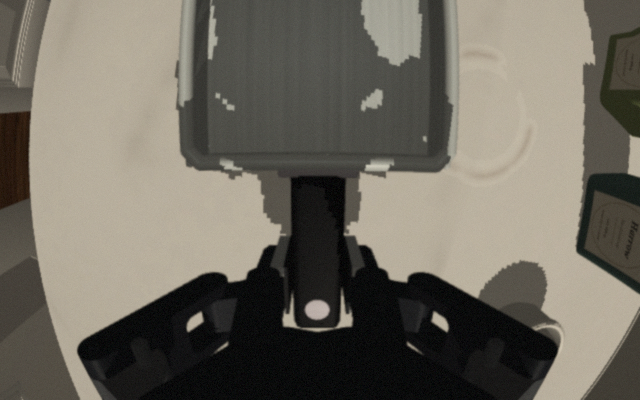

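The handle is centred between the pads and the pan is square to the tool (near rim edge at row ~168). Now I'll work out the shift.

```bash
python3 - <<'E'
from station import ctrl,vision
from h import *
np.set_printoptions(precision=4,suppress=True)
w=vision.get_image("wrist"); o=ctrl.get_obs()
yaw=2*np.arctan2(o["tool_rot"][1],o["tool_rot"][0]); t=o["tool_pos"][:2]; ex=np.array([np.cos(yaw),np.sin(yaw)]);ey=np.array([ex[1],-ex[0]])
for q,z in (((318,171),.03),((188,160),.03),((450,162),.03),((318,327),.03)):
    v=ray(w,q,z,True)[:2]-t; print(q,v@ex,v@ey)
print("yaw",yaw-np.pi/2)
# target pan origin in stand frame
S=[.528,.088,.0153]
e=-(.045+.006)
d=(ray(w,(318,171),.03,True)[:2]-t)@ex+.100   # tcp->pan centre
c=place(S,[(0,e-.1,0)])[0,:2]; y2=S[2]+np.pi/2
tt=c-d*np.array([np.cos(y2),np.sin(y2)])
s=tt-t; print("d",d,"target tcp",tt,"shift tool",s@ex,s@ey,"turn",-(y2-yaw), "shift after turn",s@[np.cos(y2),np.sin(y2)], s@[np.sin(y2),-np.cos(y2)])
E
```

```text
(318, 171) 0.04385656091395535 0.0012226306902480253
(188, 160) 0.049536489728194084 -0.05563034194301081
(450, 162) 0.04869274337959696 0.059343433730103874
(318, 327) -0.0354982348211974 0.001303842362435697
yaw 0.20599511043611218
d 0.14385656091395535 target tcp [ 0.5325 -0.2068] shift tool 0.15789407230370184 0.04120432443432978 turn 0.1906951104361121 shift after turn 0.1628418096879561 0.010529930592725015
```

Emit:
drive_tool([
  [[0, 0, 0], 0.04],
  [[0.005, 0, 0], 0.05],
  [[0.01, 0.002, 0], 0.05],
  [[0.018, 0.002, 0], 0.05],
  [[0.018, 0.002, 0], 0],
  [[0.018, 0.002, 0], 0],
  [[0.018, 0.002, 0], 0],
  [[0.018, 0, 0], 0],
  [[0.018, 0, 0], 0],
  [[0.012, 0, 0], 0],
], grip_force=40)

```text
t: 5.25
tool_pos: [0.5298, -0.233, 0.0877]
tool_rot: [2.2, 2.24, -0.0]
contact_force: [0.5, -4.1, 5.1]
opening: 0.023
grip_force: 40.4
```

Emit:
drive_tool([
  [[0.008, 0, 0], 0],
  [[0.004, 0, 0], 0],
  [[0, 0, 0], 0],
  [[0, 0, 0], 0],
  [[0, 0, 0], 0],
])

```text
t: 5.75
tool_pos: [0.5295, -0.221, 0.0876]
tool_rot: [2.202, 2.24, 0.002]
contact_force: [-0.4, -0.9, 7.6]
opening: 0.0228
grip_force: 40.6
```

```bash
python3 - <<'E'
from station import ctrl,vision
import cv2,numpy as np
w=vision.get_image("wrist")["image"]; s=vision.get_image("scene")["image"]
a=cv2.resize(s[210:320,230:390],(800,550),interpolation=cv2.INTER_CUBIC)
cv2.imwrite("pics/w3s.png",a); cv2.imwrite("pics/w3.png",w)
E
```

```text
(no output)
```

View pics/w3.png

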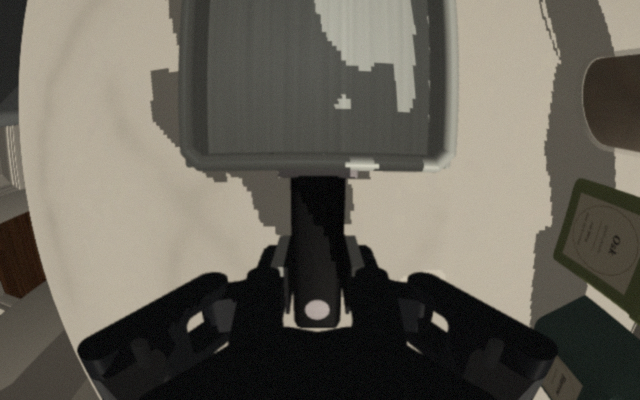

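The pan is still square in the grip. The tool is at y=−0.221, so there are 14 mm left to go.

Emit:
drive_tool([
  [[0.003, 0.001, 0], 0],
  [[0.004, 0.001, 0], 0],
  [[0.004, 0, 0], 0],
  [[0.003, 0, 0], 0],
  [[0, 0, 0], 0],
  [[0, 0, 0], 0],
])

```text
t: 6.45
tool_pos: [0.5313, -0.2075, 0.0876]
tool_rot: [2.201, 2.24, 0.0]
contact_force: [-0.3, -2.4, 6.9]
opening: 0.0231
grip_force: 40.5
```

Emit:
drive_tool([
  [[0, 0, 0], 0],
  [[0, 0, 0], 0],
  [[0, 0, 0], 0],
  [[0, 0, 0], 0],
  [[0, 0, 0], 0],
  [[0, 0, 0], 0],
], jaw=0)

```text
t: 7.05
tool_pos: [0.5307, -0.2081, 0.0867]
tool_rot: [-2.203, -2.239, 0.0]
contact_force: [-0.4, -0.2, -0.3]
opening: 0.0854
grip_force: 0.0
```

Emit:
drive_tool([
  [[0, 0, -0.02], 0],
  [[0, 0, -0.03], 0],
  [[0, 0, -0.04], 0],
  [[0, 0, -0.05], 0],
  [[0, 0, -0.05], 0],
  [[-0.02, -0.02, -0.04], 0],
  [[-0.03, -0.03, -0.03], 0],
  [[-0.03, -0.03, 0], 0],
  [[-0.02, -0.02, 0], 0],
  [[0, 0, 0], 0],
])

```text
t: 8.05
tool_pos: [0.4317, -0.3107, 0.3462]
tool_rot: [2.208, 2.234, -0.001]
contact_force: [-0.6, -0.3, 0.0]
opening: 0.0858
grip_force: 0.0
```

```bash
python3 - <<'E'
from station import ctrl,vision
import cv2,numpy as np
s=vision.get_image("scene")["image"];w=vision.get_image("wrist")["image"];o=ctrl.get_obs()
a=cv2.resize(s[190:320,220:410],(800,547),interpolation=cv2.INTER_CUBIC)
cv2.imwrite("pics/s4.png",a); cv2.imwrite("pics/w4.png",w)
print(o["tool_pos"],o["tool_rot"],o["q"])
E
```

```text
[ 0.43333168 -0.30885538  0.34565954] [-2.20498117e+00 -2.23752910e+00 -1.01604909e-03] [-7.59378473e-01 -1.92542968e-01  1.77689893e+00  6.50165878e-04
  1.55740361e+00 -7.74039916e-01]
```

View pics/s4.png

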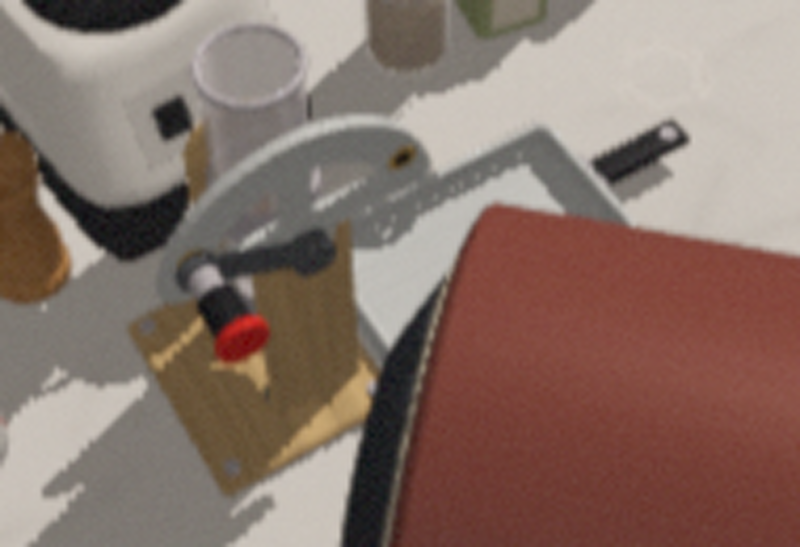

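The pan's +y end lies right along the base edge and it stands flat. The flange face is at (242,338), the tipped hole at (402,157) and the mouth centre at (250,65) in this crop. I'll refine the stand fit and turn the tool so that it closes along y.

```bash
python3 - <<'E'
from station import vision
from h import *
np.set_printoptions(precision=4,suppress=True)
d=vision.get_image("scene")
k=np.sin(1.125)*75; h=185+75*np.cos(1.125)
L=np.array([(-75,85,12),(75,85,12),(0,0,295),(-46,-k,h),(-106,k,h)])/1000
px=np.array([(228,490),(130,324),(250,65),(402,157),(242,338)])/4.21+[220,190]
p,r=fit([(d,L,px,False)],[.53,.088,0]);print(p,r.ravel())
print("knob",place(p,[(-.088,k/1000,h/1000),(-.088,-k/1000,h/1000)]))
E
```

```text
[0.5273 0.088  0.0155] [-0.5369  0.5999 -1.1408 -0.9626  0.3626 -0.3997  0.4798 -0.0878  0.5365
  0.5086]
knob [[0.4382 0.1543 0.2173]
 [0.4403 0.0189 0.2173]]
```

Emit:
drive_tool([
  [[0, 0, -0.005], -0.143],
  [[0, 0, -0.005], -0.143],
  [[0, 0, -0.005], -0.143],
  [[0, 0, -0.005], -0.143],
  [[0, 0, -0.005], -0.143],
  [[0, 0, -0.005], -0.143],
  [[0, 0, -0.005], -0.143],
  [[0, 0, 0], -0.143],
  [[0, 0, 0], -0.143],
  [[0, 0, 0], -0.143],
])

```text
t: 9.2
tool_pos: [0.4346, -0.3076, 0.3804]
tool_rot: [-0.183, -3.136, -0.001]
contact_force: [-0.8, 0.3, -0.8]
opening: 0.0854
grip_force: 0.0
```

Emit:
drive_tool([
  [[0, 0, 0], -0.14],
  [[0, 0.045, 0], 0],
  [[0, 0.045, 0], 0],
  [[0, 0.045, 0], 0],
  [[0, 0.045, 0], 0],
  [[0, 0.045, 0], 0],
  [[0, 0.045, 0], 0],
  [[0, 0.045, 0], 0],
  [[0, 0.045, 0], 0],
  [[0, 0.045, 0], 0],
])

```text
t: 10.2
tool_pos: [0.4268, 0.0993, 0.3808]
tool_rot: [-0.027, 3.141, 0.001]
contact_force: [1.1, -0.8, 0.7]
opening: 0.0853
grip_force: 0.0
```

Emit:
drive_tool([
  [[0, 0.045, 0], 0],
  [[0, 0.0, 0], 0],
  [[0, 0, 0], 0],
])

```text
t: 10.5
tool_pos: [0.4263, 0.143, 0.3805]
tool_rot: [0.031, -3.141, 0.001]
contact_force: [-0.6, 0.3, -0.2]
opening: 0.085
grip_force: 0.0
```

```bash
python3 - <<'E'
from station import ctrl,vision
import cv2,numpy as np
w=vision.get_image("wrist")["image"];o=ctrl.get_obs()
cv2.imwrite("pics/w5.png",w)
print(o["tool_pos"],o["tool_rot"],o["q"])
E
```

```text
[0.42651938 0.14193157 0.38052324] [ 2.71401754e-02 -3.14091195e+00  6.82773452e-04] [ 1.55577071e-01 -4.16597674e-01  1.89741265e+00 -3.49009657e-04
  1.66139862e+00 -1.43253201e+00]
```

View pics/w5.png

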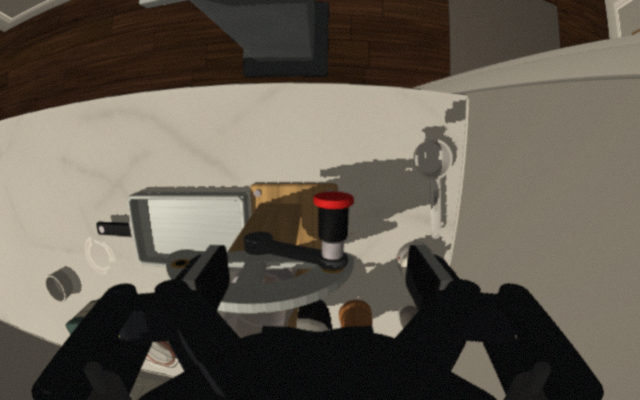

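The wrist view shows the knob's flange at (334,200), its grip at rows ~208–240 and column ~334, and the pan's end right beside the base. I'll check this against the fit.

```bash
python3 - <<'E'
from station import ctrl,vision
from h import *
np.set_printoptions(precision=4,suppress=True)
w=vision.get_image("wrist");o=ctrl.get_obs()
k=np.sin(1.125)*75; h=185+75*np.cos(1.125)
S=[.5273,.088,.0155]
L=np.array([(-88,k,h),(-102,k,h+12),(-74,k,h+12),(-106,k,h),(-106,k-16,h),(-106,k+16,h),(-46,-k,h),(-75,-45,12)])/1000
print(proj(w,place(S,L),True)); print(o["tool_pos"])
print(ray(w,(334,200),.217,True),ray(w,(335,240),.229,True))
E
```

```text
[[332.4625 218.0109]
 [333.5182 205.1033]
 [332.8681 240.1403]
 [332.8157 195.9325]
 [312.1758 195.89  ]
 [353.3175 195.989 ]
 [179.5367 260.9861]
 [248.6447 182.3392]]
[0.4267 0.1412 0.3806]
[0.4236 0.1551 0.217 ] [0.4523 0.1562 0.229 ]
```

The fit agrees with the view to within about 2 px. I'll descend on the knob.

Emit:
drive_tool([
  [[-0.0055, 0.0065, 0.02], 0],
  [[-0.005, 0.0065, 0.02], 0],
  [[0, 0, 0.02], 0],
  [[0, 0, 0.02], 0],
  [[0, 0, 0.015], 0],
  [[0, 0, 0.0115], 0],
  [[0, 0, 0], 0],
  [[0, 0, 0], 0],
])

```text
t: 11.4
tool_pos: [0.4373, 0.1541, 0.2748]
tool_rot: [-0.023, 3.141, 0.0]
contact_force: [0.1, -0.4, -0.2]
opening: 0.0856
grip_force: 0.0
```

Emit:
drive_tool([
  [[0, 0, 0], 0],
  [[0, 0, 0], 0],
  [[0, 0, 0], 0],
  [[0, 0, 0], 0],
  [[0, 0, 0], 0],
  [[0, 0, 0], 0],
  [[0, 0, 0], 0],
  [[0, 0, 0], 0],
  [[0, 0, 0], 0],
  [[0, 0, 0], 0],
], jaw=1, grip_force=40)

```text
t: 12.4
tool_pos: [0.4371, 0.155, 0.2747]
tool_rot: [-0.025, 3.141, 0.003]
contact_force: [-1.4, 5.3, 2.5]
opening: 0.0227
grip_force: 39.2
```

Emit:
drive_tool([
  [[0.002, 0, 0], 0],
  [[0.003, 0, 0], 0],
  [[0.003, 0, 0], 0],
  [[0.003, 0, 0], 0],
  [[0, 0, 0], 0],
  [[0, 0, 0], 0],
  [[0, 0, 0], 0],
])

```text
t: 13.1
tool_pos: [0.4275, 0.1546, 0.2753]
tool_rot: [-0.024, 3.135, 0.002]
contact_force: [5.7, 4.4, -0.9]
opening: 0.0229
grip_force: 39.1
```

```bash
python3 - <<'E'
from station import ctrl,vision
from h import *
o=ctrl.get_obs(); print(o["tool_pos"],o["contact_force"])
# arc path steps: 18 equal rows, tool axes (x_t ~ -x, y_t ~ +y, z down)
a=1.125-np.arange(19)*2.25/18
y=.075*np.sin(a);z=.075*np.cos(a)
for i in range(18): print(i,round(y[i+1]-y[i],4),round(-(z[i+1]-z[i]),4))
E
```

```text
[0.42753921 0.15463261 0.27532614] [ 5.70837054  4.44139946 -0.87057577]
0 -0.0046 -0.0082
1 -0.0055 -0.0076
2 -0.0064 -0.0068
3 -0.0072 -0.0059
4 -0.0079 -0.005
5 -0.0085 -0.004
6 -0.0089 -0.0029
7 -0.0092 -0.0017
8 -0.0094 -0.0006
9 -0.0094 0.0006
10 -0.0092 0.0017
11 -0.0089 0.0029
12 -0.0085 0.004
13 -0.0079 0.005
14 -0.0072 0.0059
15 -0.0064 0.0068
16 -0.0055 0.0076
17 -0.0046 0.0082
```

Emit:
drive_tool([
  [[0.002, 0, 0], 0],
  [[0, 0, 0], 0],
  [[0, -0.0046, -0.0082], 0],
  [[0, -0.0055, -0.0076], 0],
  [[0, -0.0064, -0.0068], 0],
  [[0, -0.0072, -0.0059], 0],
  [[0, 0, 0], 0],
])

```text
t: 13.8
tool_pos: [0.4263, 0.1295, 0.3046]
tool_rot: [-0.022, 3.134, -0.003]
contact_force: [6.7, 0.8, 1.8]
opening: 0.0226
grip_force: 39.5
```

Emit:
drive_tool([
  [[0, -0.0079, -0.005], 0],
  [[0, -0.0085, -0.004], 0],
  [[0, -0.0089, -0.0029], 0],
  [[0, -0.0092, -0.0017], 0],
  [[0, -0.0094, -0.0006], 0],
  [[0, -0.0094, 0.0006], 0],
  [[0, -0.0092, 0.0017], 0],
  [[0, -0.0089, 0.0029], 0],
  [[0, 0, 0], 0],
])

```text
t: 14.7
tool_pos: [0.4265, 0.0578, 0.3114]
tool_rot: [-0.021, 3.138, -0.003]
contact_force: [5.7, 0.1, -2.2]
opening: 0.023
grip_force: 39.4
```

Emit:
drive_tool([
  [[0, -0.0085, 0.004], 0],
  [[0, -0.0079, 0.005], 0],
  [[0, -0.0072, 0.0059], 0],
  [[0, -0.0064, 0.0068], 0],
  [[0, -0.0055, 0.0076], 0],
  [[0, -0.0046, 0.0082], 0],
  [[0, 0, 0], 0],
  [[0, 0, 0], 0],
  [[0, 0, 0], 0],
])

```text
t: 15.6
tool_pos: [0.427, 0.0191, 0.2739]
tool_rot: [-0.024, 3.138, 0.001]
contact_force: [7.7, 3.0, -4.1]
opening: 0.0226
grip_force: 39.5
```

Emit:
drive_tool([
  [[-0.003, 0, 0], 0],
  [[-0.003, 0, 0], 0],
  [[-0.003, 0, 0], 0],
  [[-0.002, 0, 0], 0],
  [[-0.001, 0, 0], 0],
  [[0, 0, 0], 0],
  [[0, 0, 0], 0],
  [[0, 0, 0], 0],
])

```text
t: 16.4
tool_pos: [0.438, 0.0193, 0.2739]
tool_rot: [-0.024, 3.141, 0.001]
contact_force: [3.3, 2.6, -2.2]
opening: 0.0228
grip_force: 39.5
```

Emit:
drive_tool([
  [[0, 0, 0], 0],
  [[0, 0, 0], 0],
  [[0, 0, 0], 0],
  [[0, 0, 0], 0],
  [[0, 0, 0], 0],
  [[0, 0, 0], 0],
], jaw=0)

```text
t: 17.0
tool_pos: [0.438, 0.0191, 0.2743]
tool_rot: [0.024, -3.141, 0.0]
contact_force: [0.4, -0.3, -0.9]
opening: 0.0855
grip_force: 0.0
```

Emit:
drive_tool([
  [[0.004, 0, -0.01], 0],
  [[0, 0, -0.03], 0],
  [[0, 0, -0.04], 0],
  [[0, 0, -0.04], 0],
  [[0.03, 0.03, -0.02], 0],
  [[0.03, 0.03, 0], 0],
  [[0, 0.03, 0], 0],
  [[0, 0.03, 0], 0],
  [[0, 0, 0], 0],
  [[0, 0, 0], 0],
])

```text
t: 18.0
tool_pos: [0.372, 0.1383, 0.4149]
tool_rot: [-0.026, 3.141, -0.001]
contact_force: [-0.2, -0.9, -0.2]
opening: 0.0854
grip_force: 0.0
```

```bash
python3 - <<'E'
from station import ctrl,vision
from h import *
w=vision.get_image("wrist");s=vision.get_image("scene");o=ctrl.get_obs()
cv2.imwrite("pics/w6.png",w["image"]);cv2.imwrite("pics/s6.png",s["image"])
c=lambda d,a:cv2.resize(d["image"][a[0]:a[1],a[2]:a[3]],(400,300) ,interpolation=cv2.INTER_CUBIC)
W=c(w,(100,310,60,340));C=c(s,(190,325,210,390))
cv2.imwrite("pics/m6.png",cv2.resize(np.hstack([W,C]),(800,300)))
k=np.sin(1.125)*75; h=185+75*np.cos(1.125)
for x in (106,114): print(x,proj(w,place([.5273,.088,.0155],np.array([(-x,-k,h)])/1000),True),proj(s,place([.5273,.088,.0155],np.array([(-x,-k,h)])/1000)))
print(o["tool_pos"])
E
```

```text
106 [[194.79675181 241.10935514]] [[329.35791313 244.23048448]]
114 [[193.77655158 233.53751657]] [[331.22618654 246.60239913]]
[0.3722882  0.13756667 0.41456641]
```

View pics/m6.png

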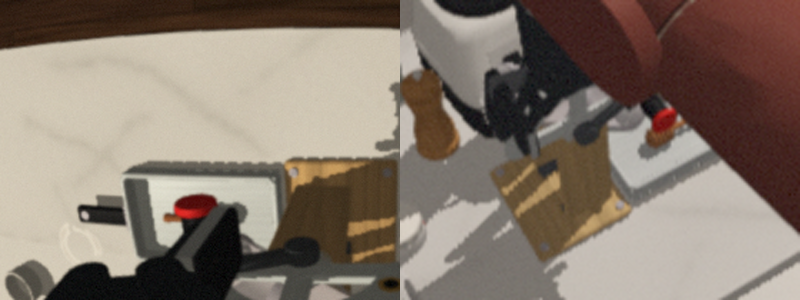

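This view shows the flange at the home-depth position: (196,243) measured against (195,241) predicted for home and row 233 for pulled. The dipper's brown shape is inside the pan, beside the flange in this view. My picture views are used up, so I'll check the dipper with colour segmentation from above the pan.

Emit:
drive_tool([
  [[0, -0.03, -0.01], 0],
  [[0, -0.03, -0.01], 0],
  [[0, -0.04, 0], 0],
  [[0, -0.04, 0], 0],
  [[0, -0.04, 0], 0],
  [[0, -0.03, 0], 0],
  [[0, -0.02, 0], 0],
  [[0, 0, 0], 0],
  [[0, 0, 0], 0],
])

```text
t: 19.0
tool_pos: [0.3754, -0.0925, 0.4342]
tool_rot: [0.02, -3.141, -0.001]
contact_force: [0.3, -0.3, -0.2]
opening: 0.0854
grip_force: 0.0
```

```bash
python3 - <<'E'
from station import ctrl,vision
from h import *
np.set_printoptions(precision=3,suppress=True)
S=[.5273,.088,.0155]
for n,fi in (("wrist",True),("scene",False)):
    d=vision.get_image(n); hsv=cv2.cvtColor(d["image"],cv2.COLOR_BGR2HSV)
    m=cv2.inRange(hsv,(5,90,60),(25,255,255))
    P=place(S,np.array([(-60,-51,32),(60,-51,32),(60,-251,32),(-60,-251,32)])/1000)
    print(n,"pan px",proj(d,P,fi).round().tolist())
    k,_,st,c=cv2.connectedComponentsWithStats(m)
    for i in range(1,k):
        if st[i,4]>25:
            g=ray(d,c[i],.015,fi)-[S[0],S[1],0]
            if abs(g[0])<.2 and abs(g[1])<.4: print(st[i],c[i],"stand-rel",g[:2])
E
```

```text
wrist pan px [[395.0, 220.0], [389.0, 284.0], [276.0, 285.0], [272.0, 220.0]]
[ 393  208   74   56 2323] [427.279 229.287] stand-rel [-0.036  0.015]
[305 244  52  15 447] [336.195 251.228] stand-rel [ 0.004 -0.145]
scene pan px [[314.0, 275.0], [293.0, 245.0], [349.0, 217.0], [372.0, 244.0]]
[268 212  19   9  98] [277.408 216.827] stand-rel [ 0.195 -0.064]
[210 221  27  41 631] [223.135 241.881] stand-rel [0.192 0.121]
[321 240  26  16 110] [330.464 248.682] stand-rel [ 0.003 -0.143]
[ 251  247   63   60 1975] [282.606 276.947] stand-rel [-0.009  0.022]
```

Both views put the dipper lying in the pan 144 mm to the −y side of the pivot, with the pin home and the arm clear. I'm handing in.

```bash
python3 -c "
from station import ctrl
print(ctrl.finish_job())"
```

```text
the job is handed in; nothing more can be done
None
```

The job is handed in at about 19 s: the pan sits flat against the stand with the dipper lying in it, the tube is locked tipped with the pin home in the second hole, and I saw nothing else moved, though I did not measure the bystanders.

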